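Clamp a steel bar: touch plus a quarter turn

TASK

Slide the steel bar fully home against the end stop of the bar clamp, then turn the clamp's knob clockwise until the foot just touches the bar and from there a quarter turn more, no further. Leave the bar clamped like that, let go of everything, and do not disturb the things standing round the clamp.

Things in the scene. Friction and masses are not known exactly. Their poses are not given: they have to be found in the camera images.
- bar_center (a point): Centre of the steel bar: 150 mm long (x, +x points to the end stop), 26 mm wide (y), 20 mm high (z), 0.5 kg, two dark holes near its free end. It lies flat on the clamp's bed (underside 12 mm, top 32 mm above the bench) between two side guides with 2 mm clearance each side, pulled out 30 to 45 mm. The 60 mm at its free end (-x) stay clear of the guides, with fingers' room on both sides.
- bar_end (a point): Centre of the bar's inner end face (75 mm in +x from bar_center), which must meet the end stop.
- end_stop (a point): Point on the front face of the clamp's grey post, the fixed end stop, 22 mm above the bench, where bar_end lies when the bar is home. Its x axis is the level direction in which the bar slides home; y left, z up. The knob's axis stands 30 mm in front of it (-x).
- clamp: Grey bar clamp fixed to the bench, origin on the bench under the knob's axis, axes as end_stop. Bed 80 mm wide, 12 mm high; arm and boss above the bar reach up to 75 mm. Below the arm the foot starts a few mm above the bar, by an amount that differs each time and is not measured (0.1 to 0.7 of a knob turn). The screw feeds 12 mm a turn.
- knob_center (a point): Centre of the square black knob, on its upright axis, 102 mm above the bench: 28 mm across flats, 26 mm high; x and y axes normal to its flats. Clockwise from above tightens, without a stop. It turns in place, against a steady 0.15 to 0.2 N m. It sits on its collar by a rubber bush of 1.5 N m per rad, so it winds up about 0.1 rad before the collar moves, and springs back when let go.
- collar: Steel collar under the knob, 25 mm diameter, 78 to 86 mm above the bench (origin at the knob's centre): it is turned by the knob, drives the screw with the sprung, preloaded foot down, and stays where left. When the foot touches the bar, the turning torque steps up by about 0.1 N m within about 0.3 rad, then rises only by 0.02 N m per rad.
- solder_spool: Bystander: reel of solder wire, 64 mm diameter, 40 mm high, standing loose behind the clamp; origin under its centre.
- screw_pot: Bystander: small steel pot, 57 mm diameter, 30 mm high, standing loose to the right of the clamp; origin under its centre.
- gauge_block: Bystander: ground steel block, 25 x 50 x 20 mm, lying loose behind the clamp; origin under its centre.

How it is judged:
On the way, in this order (a step that is already met when the one before it is completed fails the run):
1. the bar is home against the end stop, its end within 3 mm of it, the foot not yet on it (x of bar_end in the frame of end_stop above -0.003 m and contact force between collar and bar below 1 N), for 0.2 s.
2. the foot has come down onto the bar (contact force between collar and bar above 5 N), for 0.1 s.
At the end, for the whole second after the job is handed in: The bar lies with its end within 3 mm of the end stop, clamped by the foot with 70 to 85 N (78 N is a quarter turn after the touch, the limits are about 45 and 120 degrees after it), bar and knob at rest (x of bar_end in the frame of end_stop above -0.003 m and contact force between collar and bar between 70 and 85 N and linear speed of bar below 0.01 m/s and angular speed of collar below 0.05 rad/s).
It fails at once if the clamp is over-tightened: the foot presses with more than 98 N, half a turn past the touch (contact force between collar and bar above 98 N).
It fails at once if a bystander is moved by more than 20 mm (distance of any of solder_spool, screw_pot, gauge_block from where it was at the start of the episode above 0.02 m).
It also fails if it takes over 72 s, if anything falls off the work surface, if the arm or the gripper's body presses on something with over 40 N, if the wrist force passes 120 N, or if a joint passes its speed limit or range.

ROBOT

A 7-joint arm with a two-finger parallel gripper is mounted at the origin on a cart in front of the work surface, level with it; the furniture and walls round the work are solid. World frame = base frame: x ahead of the robot, y to its left, z up, the work surface at z = 0. Lengths are in m, angles in rad, forces in N, time in s.
With the tool pointing down it reaches from about 0.425 to 0.8 m from the base axis. Payload 8.3 kg.
Tool frame: the origin (TCP) lies at the very end of the fingers, on their centre line; the grasp point (between the pads) lies 19 mm behind it (ctrl.hold_point_z is the distance from the TCP to the grasp point, in m); z points along the fingers, y is the direction in which the jaws open and shut (so a half turn about z gives the same grasp; the last joint's range is limited). The gripper opens to 85 mm and grips with 20 to 120 N. Pads are 22 mm wide; open, the fingers measure 114 mm over their backs; the gripper's body (76 mm by 85 mm) begins 54 mm behind the grasp point. The pads swing forward as they close: fully open they stand 13 mm farther back than shut.
Start: joints at [-1.311, 0.383, 0.016, 1.37, -0.006, 1.388, -0.046], TCP at [0.198, 0.593, 0.231] pointing down, gripper open.
Joint ranges: [-2.95, 2.95], [-0.25, 2.06], [-1.52, 1.56], [0.18, 2.33], [-1.44, 4.58], [0.02, 2.06], [-3.01, 3.01]. Speed limits (rad/s): [2.39, 2.39, 3.01, 3.01, 3.14, 3.14, 3.14].

INTERFACE

Orientations are given as a unit quaternion [x, y, z, w].
In Python, from cell import ctrl gives the robot as it stands.
- The arm moves only by the tool jog_arm, never from a script. Its argument "moves" is a list of rows, each a list of 5 numbers: the shift along the tool's x, y, z in m, then the turn about the tool's z in degrees, then the opening, from 0 (shut) to 1 (fully open). A call has exactly 5 rows; each row shifts and turns the commanded pose from where the row before left it, along the tool's axes as they then stand; what a row does not reach is not made up. A row lasts 1/10 s, in which the tool goes at most 50 mm and 8.59 degrees, less where a joint would pass 70% of its speed; a pose out of reach is approached as far as the arm can. A call with a gripper value outside its range is refused whole. The fingers move at their own pace and stop on an object; "grip_force" is the grip in N (left out, the last holds). Time passes only in rows, so rows that do not move let the fingers close, or fill a call up. It gives the time, the measured TCP pose, the force and the opening at its end, in the units of the state.
- ctrl.read_state(): the state, without advancing time (a new reading comes with each control period).
- ctrl.grab_frame(name): name is "scene" or "top" or "wrist"; returns the picture (400x640x3 uint8, red, green, blue); there is no depth.
- ctrl.get_calibration(name): a dict with "camera_matrix" (3x3 intrinsics, pixels), "dist" ([k1, k2, p1, p2, k3] as OpenCV has them; the pictures are not rectified), "rvec" (rotation vector, rad) and "tvec" (3), from world to camera coordinates, as OpenCV has them. Camera axes: x right, y down, z forward; pixel columns grow to the right and rows downward; lengths in m; the calibration is good to about 2 mm. A picture is of the moment at which its call begins: read the wrist's pose just before it. get_calibration takes no time and is no camera call; for the wrist camera it gives the pose at the moment of the call.
- ctrl.job_done(): hands the job in, once; it reports no verdict.
The state is a dict: "clock": time; "joint_pos": joint angles; "joint_vel": joint speeds; "joint_torque": joint torques, N m; "eef_pos": TCP position; "orientation": TCP orientation; "force": force on the tool from outside, world axes, zero at the start; "ft_torque": the same for the moment, N m; "width": finger opening in m.
Only numpy, scipy, OpenCV 4.12 (cv2) and the standard library are available. Lean on these libraries where they do the work, as an engineer would, in place of code of your own. Each camera call takes 0.05 s, during which the arm holds its last target. There are 200 camera calls.

## Working session

There is one attempt and no reset: what is moved stays moved. The work goes in short steps, Python scripts to look and compute and a tool call to move; the robot and the scene stay as the last step left them, time stands still between calls to the robot, and variables do not carry over. Pictures are saved under pics/ and viewed, about 8 in all and at most 12, crops included, and the job is handed in when it is done.

Besides the shell and the picture viewer there is one more tool, called by a JSON object that holds its "api" and its "payload". jog_arm: Moves the arm, as the interface text tells. Its arguments: {"type":"object","properties":{"moves":{"type":"array","items":{"type":"array","items":{"type":"number"}}},"grip_force":{"type":"number"}},"required":["moves"]}

```bash
mkdir -p pics; ls; python3 - <<'E'
from cell import ctrl
import cv2,numpy as np
s=ctrl.read_state()
print({k:np.round(v,3).tolist() for k,v in s.items()}, ctrl.hold_point_z)
for n in("scene","top"):
    cv2.imwrite(f"pics/{n}0.png",ctrl.grab_frame(n)[:,:,::-1])
    c=ctrl.get_calibration(n);print(n,{k:np.round(v,4).tolist() for k,v in c.items()})
a=cv2.imread("pics/scene0.png");b=cv2.imread("pics/top0.png")
E
```

```text
pics
{'clock': 0.0, 'joint_pos': [-1.311, 0.384, 0.016, 1.371, -0.006, 1.388, -0.046], 'joint_vel': [-0.0, -0.001, -0.001, 0.001, -0.0, -0.0, -0.0], 'joint_torque': [-0.0, -62.757, 0.844, -37.183, 0.017, 0.014, -0.0], 'eef_pos': [0.198, 0.592, 0.23], 'orientation': [0.161, 0.987, -0.001, -0.0], 'force': [-0.131, -0.173, -0.235], 'ft_torque': [-0.042, -0.012, -0.011], 'width': 0.085} 0.0187
scene {'camera_matrix': [[488.6173, 0.0, 317.2829], [0.0, 488.6173, 196.9089], [0.0, 0.0, 1.0]], 'dist': [-0.1211, 0.0, 0.0, 0.0, 0.0], 'rvec': [2.077, -1.1354, 0.4777], 'tvec': [-0.6956, 0.2101, 0.9917]}
top {'camera_matrix': [[508.3077, 0.0, 313.5242], [0.0, 508.3077, 201.45], [0.0, 0.0, 1.0]], 'dist': [-0.0067, 0.0, 0.0, 0.0, 0.0], 'rvec': [2.1807, -2.1345, 0.1326], 'tvec': [-0.4847, 0.5447, 0.9819]}
```

View pics/top0.png

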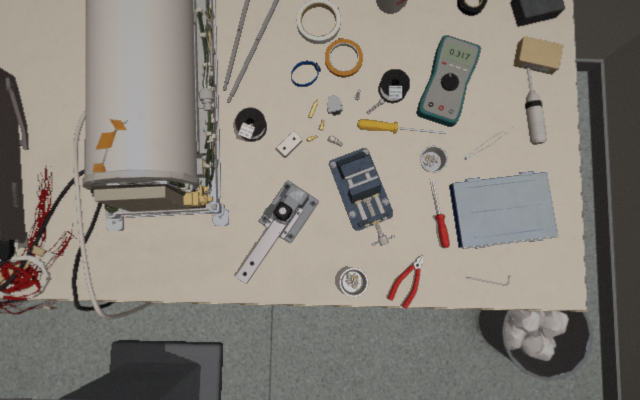

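View pics/scene0.png

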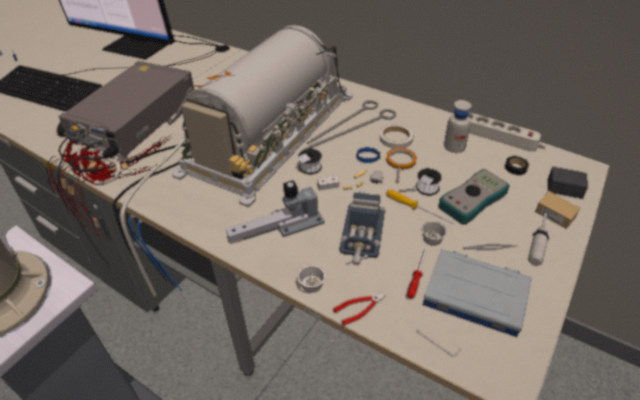

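```bash
cat > h.py <<'E'
from cell import ctrl
import cv2,numpy as np
def px2w(n,uv,z,c=None):
    c=c or ctrl.get_calibration(n)
    R=cv2.Rodrigues(np.array(c["rvec"],float))[0];t=np.array(c["tvec"],float).ravel()
    p=cv2.undistortPoints(np.array(uv,float).reshape(-1,1,2),np.array(c["camera_matrix"],float),np.array(c["dist"],float)).reshape(-1,2)
    d=np.c_[p,np.ones(len(p))]@R; o=-R.T@t
    return o+d*((np.broadcast_to(z,len(p))-o[2])/d[:,2])[:,None]
def w2px(n,P,c=None):
    c=c or ctrl.get_calibration(n)
    return cv2.projectPoints(np.array(P,float).reshape(-1,1,3),np.array(c["rvec"],float),np.array(c["tvec"],float),np.array(c["camera_matrix"],float),np.array(c["dist"],float))[0].reshape(-1,2)
E
python3 - <<'E'
from h import *
b=cv2.imread("pics/top0.png")[170:295,225:380]
cv2.imwrite("pics/c0.png",cv2.resize(b,None,fx=4.8,fy=4.8,interpolation=cv2.INTER_CUBIC))
a=px2w("top",[(243,278),(283,212),(250,125),(352,281),(289,144),(313,188),(394,86),(160,100)],[.032,.115,.04,.03,.02,.06,.04,0]);print(a.round(3))
E
```

```text
[[ 0.401 -0.338  0.032]
 [ 0.524 -0.418  0.115]
 [ 0.707 -0.341  0.04 ]
 [ 0.399 -0.552  0.03 ]
 [ 0.675 -0.42   0.02 ]
 [ 0.578 -0.471  0.06 ]
 [ 0.796 -0.632  0.04 ]
 [ 0.769 -0.143  0.   ]]
```

View pics/c0.png

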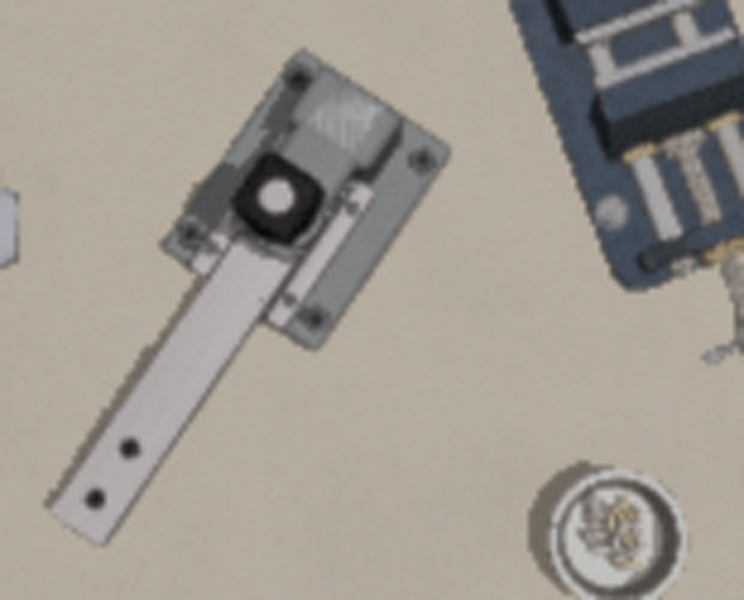

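```bash
python3 - <<'E'
from h import *
f=lambda uv,z:px2w("top",np.array(uv)/4.8+[225,170],z)
bar=f([(45,507),(103,545),(130,448),(95,498)],.032)
bed=f([(302,48),(450,150),(318,348),(162,243)],.012)
k=f([(277,197)],.115)
print(bar.round(4),bed.round(4),k.round(4),bed.mean(0))
for a,b in((bed[3],bed[0]),(bed[2],bed[1]),(bar[3],bar[2])):
    d=b-a;print(np.degrees(np.arctan2(d[1],d[0])),np.linalg.norm(d))
for a,b in((bed[3],bed[2]),(bed[0],bed[1]),(bar[0],bar[1])):
    d=b-a;print(np.degrees(np.arctan2(d[1],d[0]))+90,np.linalg.norm(d))
fe=bar[:2].mean(0)
d=k[0]-fe;print("end->knob",np.degrees(np.arctan2(d[1],d[0])),np.hypot(d[0],d[1]))
o=ctrl.get_calibration("top");R=cv2.Rodrigues(np.array(o["rvec"]))[0];print(-R.T@np.array(o["tvec"]))
from scipy.spatial.transform import Rotation as Ro
print(Ro.from_quat(ctrl.read_state()["orientation"]).as_matrix().round(3))
E
```

```text
[[ 0.4049 -0.3204  0.032 ]
 [ 0.3901 -0.3448  0.032 ]
 [ 0.4297 -0.3544  0.032 ]
 [ 0.409  -0.3408  0.032 ]] [[ 0.6009 -0.4194  0.012 ]
 [ 0.5583 -0.4835  0.012 ]
 [ 0.4731 -0.4297  0.012 ]
 [ 0.5161 -0.3625  0.012 ]] [[ 0.526 -0.417  0.115]] [ 0.53711812 -0.4237644   0.012     ]
-33.86626681014255 0.10219636440071825
-32.31256714012552 0.10080789628183029
-33.395442277095164 0.024730416916338996
-32.559266729645515 0.07974058687596093
-33.57355504075841 0.07698755510888737
-31.41583670356765 0.028514441711594854
end->knob -33.27529269755761 0.15374852380959766
[ 0.43033733 -0.47454191  1.04186821]
[[-0.948  0.317 -0.001]
 [ 0.317  0.948 -0.002]
 [-0.    -0.002 -1.   ]]
```

{"api": "jog_arm", "payload": {"moves": [[0, 0, -0.04, 7.35, 0], [0, 0, -0.04, 7.35, 0], [0, 0, -0.04, 0, 0], [-0.037, -0.013, 0, 0, 0], [-0.037, -0.013, 0, 0, 0]]}}

```text
clock: 0.6
eef_pos: [0.2456, 0.5308, 0.352]
orientation: [0.284, 0.959, 0.001, 0.0]
force: [1.1, -0.3, 0.4]
width: 0.0121
```

{"api": "jog_arm", "payload": {"moves": [[-0.037, -0.013, 0, 0, 0], [-0.037, -0.013, 0, 0, 0], [-0.037, -0.013, 0, 0, 0], [-0.037, -0.013, 0, 0, 0], [-0.037, -0.013, 0, 0, 0]]}}

```text
clock: 1.1
eef_pos: [0.3658, 0.3732, 0.351]
orientation: [0.286, 0.958, -0.0, -0.0]
force: [0.2, 0.2, 0.7]
width: 0.0001
```

{"api": "jog_arm", "payload": {"moves": [[-0.037, -0.013, 0, 0, 0], [-0.037, -0.013, 0, 0, 0], [-0.037, -0.013, 0, 0, 0], [-0.037, -0.013, 0, 0, 0], [0, 0, 0, 0, 0]]}}

```text
clock: 1.6
eef_pos: [0.4638, 0.244, 0.3512]
orientation: [0.29, 0.957, -0.001, 0.001]
force: [-0.1, -0.2, -0.1]
width: -0.0002
```

{"api": "jog_arm", "payload": {"moves": [[-0.0204, -0.0337, 0, 0, 0], [-0.0204, -0.0337, 0, 0, 0], [-0.0204, -0.0337, 0, 0, 0], [-0.0204, -0.0337, 0, 0, 0], [-0.0204, -0.0337, 0, 0, 0]]}}

```text
clock: 2.1
eef_pos: [0.4531, 0.0521, 0.351]
orientation: [0.285, 0.958, -0.0, -0.0]
force: [0.8, -1.0, -0.3]
width: 0.0002
```

{"api": "jog_arm", "payload": {"moves": [[-0.0204, -0.0337, 0, 0, 0], [-0.0204, -0.0337, 0, 0, 0], [-0.0204, -0.0337, 0, 0, 0], [-0.0204, -0.0337, 0, 0, 0], [-0.0204, -0.0337, 0, 0, 0]]}}

```text
clock: 2.6
eef_pos: [0.4463, -0.1446, 0.3512]
orientation: [0.285, 0.958, 0.0, -0.0]
force: [1.3, 0.0, 0.1]
width: -0.0001
```

{"api": "jog_arm", "payload": {"moves": [[-0.005, -0.0363, 0, 0, 0], [-0.005, -0.0363, 0, 0, 0], [-0.005, -0.0363, 0, 0, 0], [-0.005, -0.0363, 0, 0, 0], [-0.005, -0.0363, 0, 0, 0]]}}

```text
clock: 3.1
eef_pos: [0.3676, -0.3098, 0.3512]
orientation: [0.285, 0.958, 0.0, 0.0]
force: [0.5, -0.8, -1.1]
width: 0.0001
```

```bash
python3 - <<'E'
from h import *
from scipy.spatial.transform import Rotation as Ro
s=ctrl.read_state();print(np.round(s["joint_pos"],3),np.round(s["eef_pos"],4),Ro.from_quat(s["orientation"]).as_matrix().round(3).tolist())
c=ctrl.get_calibration("wrist")
im=ctrl.grab_frame("wrist")
cv2.imwrite("pics/w1.png",im[:,:,::-1])
np.save("w1c.npy",c,allow_pickle=True)
E
```

```text
[-0.281  0.017  0.944  1.554 -0.014  1.577  1.655] [ 0.3676 -0.3098  0.3512] [[-0.837, 0.547, 0.0], [0.547, 0.837, 0.001], [0.0, 0.001, -1.0]]
```

View pics/w1.png

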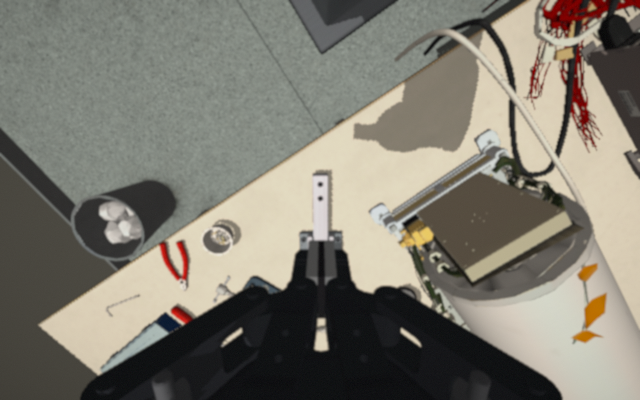

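```bash
python3 - <<'E'
from h import *
c=np.load("w1c.npy",allow_pickle=True).item()
a=px2w("wrist",[(315,172),(333,170),(320.5,184),(320.5,198),(222,238)],[.032,.032,.032,.032,.03],c);print(a.round(4))
u=np.array([.8368,-.5476]);v=np.array([.5476,.8368]);k=np.array([.526,-.417])
for p in a[:4]: print((p[:2]-k)@u,(p[:2]-k)@v)
t=np.array([.3676,-.3098]);print((t-k)@u,(t-k)@v)
E
```

```text
[[ 0.3895 -0.3354  0.032 ]
 [ 0.4029 -0.3087  0.032 ]
 [ 0.4117 -0.3391  0.032 ]
 [ 0.4325 -0.3527  0.032 ]
 [ 0.3999 -0.5424  0.03  ]]
-0.15888828885322764 -0.006440863308736472
-0.16226910244148707 0.023199031530143438
-0.1382758637923597 0.002628662365067286
-0.11349014829216614 0.002627765724192363
-0.19125184 0.00296511999999996
```

{"api": "jog_arm", "payload": {"moves": [[0, 0, 0.042, 0, 0], [0, 0, 0.042, 0, 0], [0, 0, 0.042, 0, 0], [0, 0, 0.042, 0, 0], [0, 0, 0.042, 0, 0]]}}

```text
clock: 3.65
eef_pos: [0.3683, -0.3083, 0.1396]
orientation: [0.285, 0.958, 0.0, 0.0]
force: [0.8, 0.1, 0.2]
width: -0.0002
```

{"api": "jog_arm", "payload": {"moves": [[0, 0, 0.042, 0, 0], [0, 0, 0.042, 0, 0], [0, 0, 0.03, 0, 0], [0, 0, 0.014, 0, 0], [0, 0, 0, 0, 0]]}}

```text
clock: 4.15
eef_pos: [0.3673, -0.3082, 0.0119]
orientation: [0.286, 0.958, 0.0, -0.002]
force: [0.1, -0.5, 0.7]
width: -0.0
```

{"api": "jog_arm", "payload": {"moves": [[-0.005, 0, 0, 0, 0], [-0.005, 0, 0, 0, 0], [-0.005, 0, 0, 0, 0], [-0.005, 0, 0, 0, 0], [-0.005, 0, 0, 0, 0]]}}

```text
clock: 4.65
eef_pos: [0.39, -0.3231, 0.0138]
orientation: [0.286, 0.958, -0.0, 0.001]
force: [0.9, 0.4, 0.0]
width: -0.0001
```

{"api": "jog_arm", "payload": {"moves": [[-0.005, 0, 0, 0, 0], [-0.005, 0, 0, 0, 0], [-0.005, 0, 0, 0, 0], [-0.005, 0, 0, 0, 0], [-0.004, 0, 0, 0, 0]]}}

```text
clock: 5.15
eef_pos: [0.4079, -0.3351, 0.0129]
orientation: [0.286, 0.958, 0.001, -0.002]
force: [-7.4, 5.8, 6.1]
width: -0.0001
```

{"api": "jog_arm", "payload": {"moves": [[-0.002, 0, 0, 0, 0], [-0.002, 0, 0, 0, 0], [-0.001, 0, 0, 0, 0], [-0.001, 0, 0, 0, 0], [0, 0, 0, 0, 0]]}}

```text
clock: 5.65
eef_pos: [0.4128, -0.3384, 0.0129]
orientation: [0.286, 0.958, 0.001, -0.002]
force: [-5.7, 3.8, 5.8]
width: 0.0003
```

{"api": "jog_arm", "payload": {"moves": [[-0.002, 0, 0, 0, 0], [-0.002, 0, 0, 0, 0], [-0.001, 0, 0, 0, 0], [-0.001, 0, 0, 0, 0], [0, 0, 0, 0, 0]]}}

```text
clock: 6.15
eef_pos: [0.4179, -0.3418, 0.0128]
orientation: [0.286, 0.958, 0.001, -0.002]
force: [-5.7, 3.8, 4.0]
width: -0.0001
```

{"api": "jog_arm", "payload": {"moves": [[-0.001, 0, 0, 0, 0], [-0.001, 0, 0, 0, 0], [-0.001, 0, 0, 0, 0], [-0.001, 0, 0, 0, 0], [0, 0, 0, 0, 0]]}}

```text
clock: 6.65
eef_pos: [0.4197, -0.343, 0.0126]
orientation: [0.286, 0.958, 0.002, -0.003]
force: [-11.7, 8.5, 11.8]
width: -0.0
```

{"api": "jog_arm", "payload": {"moves": [[-0.001, 0, 0, 0, 0], [-0.001, 0, 0, 0, 0], [-0.001, 0, 0, 0, 0], [0, 0, 0, 0, 0], [0, 0, 0, 0, 0]]}}

```text
clock: 7.15
eef_pos: [0.4197, -0.343, 0.0122]
orientation: [0.287, 0.958, 0.003, -0.006]
force: [-20.7, 16.1, 21.6]
width: -0.0
```

{"api": "jog_arm", "payload": {"moves": [[0.005, 0, 0, 0, 0], [0.02, 0, 0, 0, 0], [0, 0, -0.04, 0, 0], [0, 0, -0.04, 0, 0.5], [0, 0, -0.04, 0, 1]]}}

```text
clock: 7.65
eef_pos: [0.4041, -0.3326, 0.1347]
orientation: [0.286, 0.958, -0.0, -0.0]
force: [1.7, 0.5, 0.3]
width: 0.0285
```

{"api": "jog_arm", "payload": {"moves": [[0, 0, -0.04, 0, 1], [-0.02, 0, -0.04, 0, 1], [-0.045, 0, 0, 0, 1], [-0.045, 0, 0, 0, 1], [0, 0, 0, 0, 1]]}}

```text
clock: 8.15
eef_pos: [0.5006, -0.3933, 0.2097]
orientation: [0.284, 0.959, -0.001, -0.002]
force: [0.1, 0.8, -2.1]
width: 0.085
```

```bash
python3 - <<'E'
from h import *
s=ctrl.read_state();p=np.array(s["eef_pos"]);u=np.array([.8368,-.5476]);v=np.array([.5476,.8368]);k=np.array([.526,-.417])
print(p,(p[:2]-k)@u,(p[:2]-k)@v,s["ft_torque"],np.round(s["joint_pos"],3))
c=ctrl.get_calibration("wrist")
for d in (0,.02,.04,.06,.08):
  for h in(0,.05,.1):
    tgt=np.r_[k+u*0,.115]; sh=np.r_[k+u*d,p[2]+h]-p
    print(d,h,w2px("wrist",[tgt-sh],c).round())
E
```

```text
[ 0.5005521  -0.39326057  0.2097295 ] -0.0342945138485709 0.005929884415022043 [ 0.07947005  0.04525722 -0.0240707 ] [ 0.031  0.539  0.88   1.395 -0.409  1.4    1.906]
0 0 [[321. 199.]]
0 0.05 [[321. 183.]]
0 0.1 [[321. 171.]]
0.02 0 [[321. 176.]]
0.02 0.05 [[321. 164.]]
0.02 0.1 [[321. 155.]]
0.04 0 [[322. 153.]]
0.04 0.05 [[322. 144.]]
0.04 0.1 [[322. 138.]]
0.06 0 [[322. 129.]]
0.06 0.05 [[322. 124.]]
0.06 0.1 [[322. 120.]]
0.08 0 [[322. 103.]]
0.08 0.05 [[322. 102.]]
0.08 0.1 [[322. 102.]]
```

{"api": "jog_arm", "payload": {"moves": [[-0.034, -0.006, 0, 0, 1], [0, 0, 0, 0, 1], [0, 0, 0, 0, 1], [0, 0, 0, 0, 1], [0, 0, 0, 0, 1]]}}

```text
clock: 8.65
eef_pos: [0.5212, -0.4161, 0.2141]
orientation: [0.286, 0.958, 0.0, 0.001]
force: [-0.3, -0.1, -0.5]
width: 0.085
```

```bash
python3 - <<'E'
from h import *
s=ctrl.read_state();print(np.array(s["eef_pos"]).round(4),np.round(s["joint_pos"],3),np.round(s["ft_torque"],3),s["orientation"])
c=ctrl.get_calibration("wrist")
im=ctrl.grab_frame("wrist")[:,:,::-1]
np.save("w2c.npy",c,allow_pickle=True)
cv2.imwrite("pics/w2f.png",im)
cv2.imwrite("pics/w2.png",cv2.resize(im[60:300,190:450],None,fx=2.5,fy=2.5,interpolation=cv2.INTER_CUBIC))
E
```

```text
[ 0.5212 -0.4161  0.2141] [ 0.096  0.602  0.863  1.295 -0.449  1.44   1.916] [ 0.019 -0.015  0.03 ] [2.85665371e-01 9.58329252e-01 1.61878399e-04 5.59925335e-04]
```

View pics/w2.png

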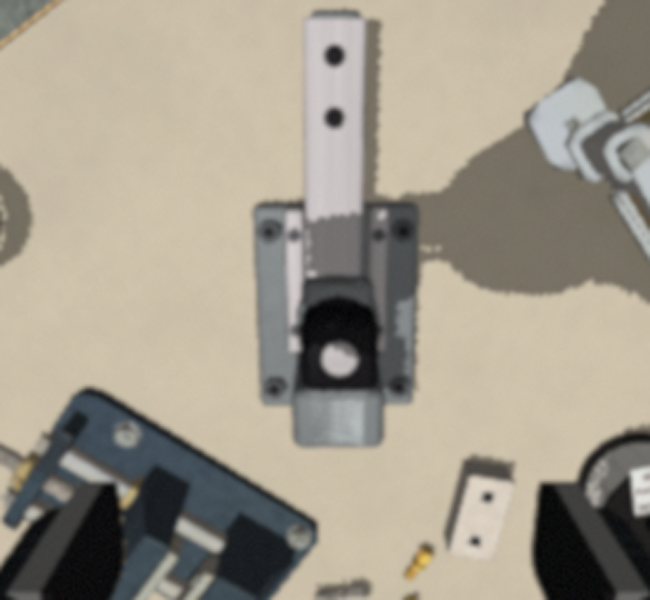

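```bash
python3 - <<'E'
from h import *
im=cv2.imread("pics/w2f.png")[160:245,300:355]
im=cv2.resize(im,None,fx=7,fy=7,interpolation=cv2.INTER_CUBIC)
im=(255*(im/255.)**.35).astype(np.uint8)
t=cv2.imread("pics/top0.png")[195:232,265:302]
t=cv2.resize(t,(595,595),interpolation=cv2.INTER_CUBIC);t=(255*(t/255.)**.4).astype(np.uint8)
im=np.hstack([im,t[:595]][:2]); im=cv2.resize(im,None,fx=.8,fy=.8);print(im.shape)
cv2.imwrite("pics/w2k.png",im)
E
```

```text
(476, 784, 3)
```

View pics/w2k.png

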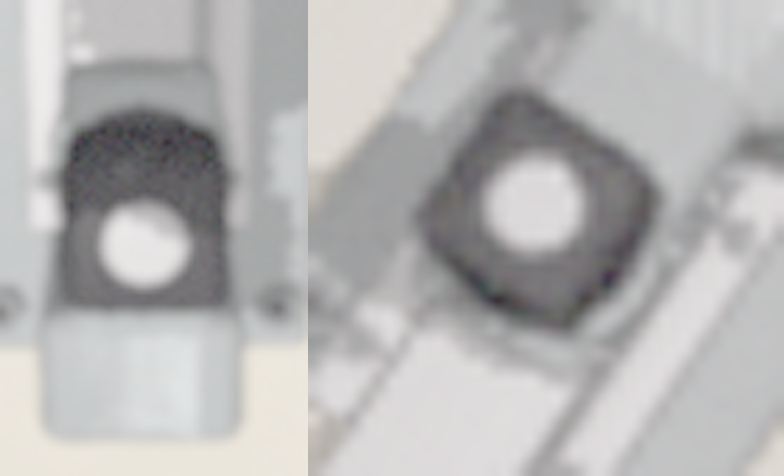

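```bash
python3 - <<'E'
from h import *
c=np.load("w2c.npy",allow_pickle=True).item()
k=px2w("wrist",[(325.9,203.4)],.115,c)[0];print(k.round(4))
k2=px2w("top",[(265+(535-308)/(16.08*.8),195+207/(16.08*.8))],.115)[0];print(k2.round(4))
e=px2w("wrist",[(190+336/2.5,60+15/2.5)],.032,c)[0];print(e.round(4))
u=np.array([.8368,-.5476]);v=np.array([.5476,.8368])
p=np.array(ctrl.read_state()["eef_pos"]);
for q in (k,k2):
  d=q-p;print("shift tool x,y,",-d[:2]@u,d[:2]@v,"dist to end",(q-e)[:2]@u)
# corners left/right of knob
print(((px2w("wrist",[(300+60/5.6,160+303/5.6),(300+227/5.6,160+303/5.6)],.115,c)-k)[:,:2]@np.c_[u,v]).round(4))
E
```

```text
[ 0.5291 -0.4159  0.115 ]
[ 0.5259 -0.4168  0.115 ]
[ 0.4276 -0.3503  0.032 ]
shift tool x,y, -0.006458136428064172 0.004336272983693651 dist to end 0.12094269068590408
shift tool x,y, -0.0043040525213534275 0.0018237695449669533 dist to end 0.11878860677919334
[[ 0.0104 -0.0137]
 [ 0.0104  0.0134]]
```

{"api": "jog_arm", "payload": {"moves": [[-0.0055, 0.003, 0, 0, 1], [0, 0, 0.035, 0, 1], [0, 0, 0.035, 0, 1], [0, 0, 0.035, 0, 1], [0, 0, 0.026, 0, 1]], "grip_force": 50}}

```text
clock: 9.2
eef_pos: [0.5278, -0.4158, 0.0801]
orientation: [0.285, 0.958, 0.001, -0.001]
force: [0.5, 0.5, 0.4]
width: 0.0853
```

{"api": "jog_arm", "payload": {"moves": [[0, 0, 0, 0, 0.6], [0, 0, 0, 0, 0.45], [0, 0, 0, 0, 0.3], [0, 0, 0, 0, 0], [0, 0, 0, 0, 0]]}}

```text
clock: 9.7
eef_pos: [0.5296, -0.4167, 0.0848]
orientation: [0.285, 0.959, 0.0, 0.002]
force: [-1.0, 2.7, 6.8]
width: 0.0275
```

```bash
cat > r.py <<'E'
from h import *
from scipy.spatial.transform import Rotation as Ro
F=[];T=[]
for i in range(4):
    ctrl.grab_frame("wrist"); s=ctrl.read_state();F.append(s["force"]);T.append(s["ft_torque"])
R=Ro.from_quat(s["orientation"]).as_matrix()
print("t",s["clock"],"p",np.round(s["eef_pos"],4),"yaz",np.degrees(np.arctan2(R[1,1],R[0,1])).round(2),"w",round(s["width"],4))
print("F",np.mean(F,0).round(2),"T",np.mean(T,0).round(3),np.array(T)[:,2].round(3),"Ftool",(R.T@np.mean(F,0)).round(2),"j7",round(s["joint_pos"][6],3))
E
python3 r.py
```

```text
t 9.9 p [ 0.5295 -0.4167  0.0848] yaz 56.88 w 0.0275
F [0.37 3.75 6.75] T [ 0.72  -0.09   0.034] [-0.024  0.048  0.066  0.047] Ftool [ 1.71  3.35 -6.75] j7 1.965
```

{"api": "jog_arm", "payload": {"moves": [[0, 0, 0, 4, 0], [0, 0, 0, 4, 0], [0, 0, 0, 4, 0], [0, 0, 0, 4, 0], [0, 0, 0, 4, 0]]}}

```text
clock: 10.4
eef_pos: [0.5293, -0.417, 0.0848]
orientation: [0.448, 0.894, 0.0, 0.002]
force: [-0.0, 2.6, 6.0]
width: 0.0273
```

```bash
python3 r.py
```

```text
t 10.6 p [ 0.5292 -0.417   0.0848] yaz 36.87 w 0.0272
F [-0.29  3.15  7.  ] T [0.657 0.047 0.154] [0.187 0.12  0.176 0.135] Ftool [ 2.68  1.67 -7.  ] j7 1.653
```

{"api": "jog_arm", "payload": {"moves": [[0, 0, 0, 3, 0], [0, 0, 0, 3, 0], [0, 0, 0, 3, 0], [0, 0, 0, 1, 0], [0, 0, 0, 0, 0]]}}

```text
clock: 11.1
eef_pos: [0.5291, -0.4171, 0.0848]
orientation: [0.524, 0.852, 0.0, 0.002]
force: [-0.4, 3.5, 6.6]
width: 0.0275
```

```bash
python3 r.py
```

```text
t 11.3 p [ 0.5291 -0.4171  0.0848] yaz 26.88 w 0.027
F [-1.03  2.88  6.53] T [0.533 0.124 0.17 ] [0.144 0.219 0.134 0.182] Ftool [ 3.01  0.4  -6.54] j7 1.497
```

{"api": "jog_arm", "payload": {"moves": [[0, 0, 0, 3, 0], [0, 0, 0, 3, 0], [0, 0, 0, 3, 0], [0, 0, 0, 3, 0], [0, 0, 0, 3, 0]]}}

```text
clock: 11.8
eef_pos: [0.5288, -0.4172, 0.0848]
orientation: [0.631, 0.776, 0.001, 0.001]
force: [-1.4, 2.4, 6.8]
width: 0.027
```

```bash
sed -i 's/range(4)/range(6)/' r.py; python3 r.py
```

```text
t 12.1 p [ 0.5288 -0.4172  0.0848] yaz 11.87 w 0.0277
F [-1.38  2.98  6.96] T [0.555 0.274 0.177] [0.169 0.23  0.179 0.161 0.185 0.137] Ftool [ 3.19 -0.72 -6.97] j7 1.263
```

{"api": "jog_arm", "payload": {"moves": [[0, 0, 0, 3, 0], [0, 0, 0, 3, 0], [0, 0, 0, 3, 0], [0, 0, 0, 3, 0], [0, 0, 0, 3, 0]]}}

```text
clock: 12.6
eef_pos: [0.5285, -0.4172, 0.0848]
orientation: [0.727, 0.687, 0.001, 0.001]
force: [-1.8, 3.9, 8.2]
width: 0.027
```

```bash
python3 r.py
```

```text
t 12.9 p [ 0.5285 -0.4172  0.0848] yaz -3.14 w 0.027
F [-2.01  3.45  8.09] T [0.64  0.509 0.178] [0.173 0.162 0.217 0.139 0.137 0.24 ] Ftool [ 3.32 -2.17 -8.09] j7 1.028
```

{"api": "jog_arm", "payload": {"moves": [[0, 0, 0, 3, 0], [0, 0, 0, 3, 0], [0, 0, 0, 3, 0], [0, 0, 0, 3, 0], [0, 0, 0, 3, 0]]}}

```text
clock: 13.4
eef_pos: [0.5282, -0.4172, 0.0848]
orientation: [0.81, 0.586, 0.001, 0.001]
force: [-2.9, 4.5, 9.4]
width: 0.0276
```

```bash
python3 r.py
```

```text
t 13.7 p [ 0.5283 -0.4172  0.0848] yaz -18.15 w 0.0272
F [-3.21  4.45  8.95] T [0.756 0.727 0.18 ] [0.186 0.175 0.178 0.163 0.178 0.2  ] Ftool [ 3.22 -4.42 -8.96] j7 0.793
```

{"api": "jog_arm", "payload": {"moves": [[0, 0, 0, 3, 0], [0, 0, 0, 3, 0], [0, 0, 0, 3, 0], [0, 0, 0, 3, 0], [0, 0, 0, 3, 0]]}}

```text
clock: 14.2
eef_pos: [0.528, -0.4171, 0.0848]
orientation: [0.88, 0.475, 0.001, 0.0]
force: [-5.1, 4.2, 10.0]
width: 0.0269
```

```bash
python3 r.py
```

```text
t 14.5 p [ 0.528  -0.417   0.0848] yaz -33.16 w 0.0277
F [-4.18  4.8   9.34] T [0.946 0.934 0.164] [0.172 0.145 0.16  0.2   0.178 0.13 ] Ftool [ 1.74 -6.11 -9.35] j7 0.556
```

{"api": "jog_arm", "payload": {"moves": [[0, 0, 0, 3, 0], [0, 0, 0, 3, 0], [0, 0, 0, 3, 0], [0, 0, 0, 3, 0], [0, 0, 0, 3, 0]]}}

```text
clock: 15.0
eef_pos: [0.5278, -0.4169, 0.0848]
orientation: [0.934, 0.356, 0.001, 0.0]
force: [-5.6, 6.1, 9.7]
width: 0.0272
```

```bash
python3 r.py
```

```text
t 15.3 p [ 0.5278 -0.4169  0.0848] yaz -48.16 w 0.0271
F [-5.81  5.85 10.59] T [1.149 1.188 0.173] [0.158 0.165 0.106 0.218 0.175 0.214] Ftool [ -0.41  -8.23 -10.6 ] j7 0.319
```

{"api": "jog_arm", "payload": {"moves": [[0, 0, 0, 3, 0], [0, 0, 0, 3, 0], [0, 0, 0, 3, 0], [0, 0, 0, 3, 0], [0, 0, 0, 3, 0]]}}

```text
clock: 15.8
eef_pos: [0.5276, -0.4166, 0.0847]
orientation: [0.973, 0.231, 0.0, -0.0]
force: [-6.6, 7.1, 11.4]
width: 0.027
```

```bash
python3 r.py
```

```text
t 16.1 p [ 0.5276 -0.4166  0.0848] yaz -63.16 w 0.0274
F [-6.61  7.31 11.37] T [1.398 1.361 0.172] [0.179 0.147 0.164 0.189 0.165 0.19 ] Ftool [ -2.58  -9.51 -11.37] j7 0.08
```

{"api": "jog_arm", "payload": {"moves": [[0, -0.0015, -0.001, 3, 0], [0, 0, 0, 3, 0], [0, 0, 0, 3, 0], [0, 0, 0, 3, 0], [0, 0, 0, 3, 0]]}}

```text
clock: 16.6
eef_pos: [0.5274, -0.4163, 0.0849]
orientation: [0.995, 0.102, 0.001, 0.001]
force: [-0.8, -0.5, 1.8]
width: 0.0269
```

```bash
python3 r.py
```

```text
t 16.9 p [ 0.5275 -0.4163  0.0849] yaz -78.07 w 0.0273
F [-1.51 -0.46  5.5 ] T [-0.084  0.355  0.161] [0.171 0.135 0.219 0.127 0.148 0.166] Ftool [-1.56  0.15 -5.5 ] j7 -0.159
```

{"api": "jog_arm", "payload": {"moves": [[0, 0, 0, 3, 0], [0, 0, 0, 3, 0], [0, 0, 0, 3, 0], [0, 0, 0, 3, 0], [0, 0, 0, 3, 0]]}}

```text
clock: 17.4
eef_pos: [0.5274, -0.416, 0.0849]
orientation: [1.0, -0.028, 0.001, 0.0]
force: [-2.5, 1.4, 7.4]
width: 0.0275
```

```bash
python3 r.py
```

```text
t 17.7 p [ 0.5274 -0.416   0.0849] yaz -93.07 w 0.0274
F [-2.44  1.09  7.29] T [0.185 0.51  0.192] [0.226 0.176 0.163 0.174 0.204 0.207] Ftool [-2.49 -0.95 -7.3 ] j7 -0.4
```

{"api": "jog_arm", "payload": {"moves": [[0, 0, 0, 3, 0], [0, 0, 0, 3, 0], [0, 0, 0, 3, 0], [0, 0, 0, 3, 0], [0, 0, 0, 3, 0]]}}

```text
clock: 18.2
eef_pos: [0.5274, -0.4157, 0.0849]
orientation: [0.987, -0.158, 0.001, 0.0]
force: [-1.4, 2.2, 7.4]
width: 0.0277
```

```bash
python3 r.py
```

```text
t 18.5 p [ 0.5275 -0.4157  0.085 ] yaz -108.05 w 0.0273
F [-2.51  2.61  8.2 ] T [0.468 0.605 0.229] [0.166 0.288 0.218 0.25  0.272 0.179] Ftool [-3.18 -1.7  -8.21] j7 -0.643
```

{"api": "jog_arm", "payload": {"moves": [[0, 0, 0, 2, 0], [0, 0, 0, 2, 0], [0, 0, 0, 2, 0], [0, 0, 0, 2, 0], [0, 0, 0, 2, 0]]}}

```text
clock: 19.0
eef_pos: [0.5276, -0.4155, 0.085]
orientation: [0.97, -0.243, 0.001, -0.0]
force: [-2.9, 2.9, 9.0]
width: 0.027
```

```bash
sed -i 's/range(6)/range(8)/' r.py; python3 r.py
```

```text
t 19.4 p [ 0.5276 -0.4155  0.085 ] yaz -118.04 w 0.0276
F [-2.68  2.89  9.07] T [0.574 0.628 0.258] [0.248 0.276 0.301 0.251 0.245 0.267 0.264 0.211] Ftool [-3.71 -1.29 -9.07] j7 -0.806
```

{"api": "jog_arm", "payload": {"moves": [[0, 0, 0, 2, 0], [0, 0, 0, 2, 0], [0, 0, 0, 2, 0], [0, 0, 0, 2, 0], [0, 0, 0, 2, 0]]}}

```text
clock: 19.9
eef_pos: [0.5277, -0.4154, 0.0851]
orientation: [0.945, -0.326, 0.001, -0.0]
force: [-3.2, 3.6, 9.6]
width: 0.0274
```

```bash
python3 r.py
```

```text
t 20.3 p [ 0.5276 -0.4154  0.0851] yaz -128.03 w 0.027
F [-2.54  3.87  9.47] T [0.738 0.626 0.28 ] [0.292 0.337 0.24  0.3   0.306 0.273 0.265 0.227] Ftool [-4.37 -1.49 -9.47] j7 -0.97
```

{"api": "jog_arm", "payload": {"moves": [[0, 0, 0, 3, 0], [0, 0, 0, 3, 0], [0, 0, 0, 3, 0], [0, 0, 0, 3, 0], [0, 0, 0, 3, 0]]}}

```text
clock: 20.8
eef_pos: [0.5279, -0.4152, 0.0851]
orientation: [0.894, -0.447, 0.001, -0.0]
force: [-1.7, 3.9, 10.6]
width: 0.027
```

```bash
python3 r.py
```

```text
t 21.2 p [ 0.5279 -0.4152  0.0851] yaz -143.01 w 0.0273
F [-2.17  4.3   9.9 ] T [0.919 0.572 0.299] [0.367 0.308 0.244 0.344 0.271 0.269 0.308 0.281] Ftool [-4.73 -0.86 -9.9 ] j7 -1.217
```

{"api": "jog_arm", "payload": {"moves": [[0, 0, 0, 3, 0], [0, 0, 0, 3, 0], [0, 0, 0, 3, 0], [0, 0, 0, 3, 0], [0, 0, 0, 3, 0]]}}

```text
clock: 21.7
eef_pos: [0.5281, -0.415, 0.0851]
orientation: [0.829, -0.56, 0.001, -0.001]
force: [-0.4, 4.4, 10.1]
width: 0.0271
```

```bash
python3 r.py
```

```text
t 22.1 p [ 0.5281 -0.415   0.0851] yaz -157.98 w 0.0274
F [-1.39  4.1  10.1 ] T [0.951 0.413 0.312] [0.332 0.32  0.285 0.291 0.282 0.336 0.374 0.274] Ftool [ -4.32  -0.27 -10.1 ] j7 -1.466
```

{"api": "jog_arm", "payload": {"moves": [[0, 0, 0, 4, 0], [0, 0, 0, 4, 0], [0, 0, 0, 4, 0], [0, 0, 0, 4, 0], [0, 0, 0, 2, 0]]}}

```text
clock: 22.6
eef_pos: [0.5285, -0.4149, 0.0852]
orientation: [0.731, -0.683, 0.001, -0.001]
force: [-0.5, 3.5, 10.0]
width: 0.0273
```

{"api": "jog_arm", "payload": {"moves": [[0, 0, 0, 4, 0], [0, 0, 0, 4, 0], [0, 0, 0, 4, 0], [0, 0, 0, 4, 0], [0, 0, 0, 0, 0]]}}

```text
clock: 23.1
eef_pos: [0.5288, -0.4149, 0.0852]
orientation: [-0.629, 0.778, -0.001, 0.001]
force: [0.7, 3.9, 9.6]
width: 0.0275
```

```bash
python3 r.py
```

```text
t 23.5 p [ 0.5287 -0.415   0.0852] yaz 168.06 w 0.0273
F [0.5  3.65 9.71] T [ 0.835 -0.041  0.307] [0.315 0.311 0.309 0.292 0.269 0.321 0.347 0.29 ] Ftool [-3.68  0.24 -9.71] j7 -2.042
```

{"api": "jog_arm", "payload": {"moves": [[0, 0, 0, -3, 0], [0, 0, 0, -3, 0], [0, 0, 0, -3, 0], [0, 0, 0, 0, 0], [0, 0, 0, 0, 0]]}}

```text
clock: 24.0
eef_pos: [0.5286, -0.4149, 0.0852]
orientation: [-0.689, 0.725, -0.001, 0.001]
force: [0.1, 3.4, 10.2]
width: 0.0278
```

```bash
python3 r.py
```

```text
t 24.4 p [ 0.5286 -0.415   0.0852] yaz 177.03 w 0.0271
F [0.05 3.78 9.95] T [0.912 0.07  0.074] [0.079 0.034 0.047 0.115 0.076 0.123 0.061 0.055] Ftool [-3.78  0.12 -9.95] j7 -1.892
```

{"api": "jog_arm", "payload": {"moves": [[0, 0, 0, 0, 0.5], [0, 0, 0, 0, 0.7], [0, 0, 0, 0, 1], [0, 0, 0, 0, 1], [0, 0, 0, 0, 1]]}}

```text
clock: 24.9
eef_pos: [0.527, -0.4156, 0.0831]
orientation: [-0.687, 0.727, 0.0, -0.0]
force: [0.1, -0.1, 0.5]
width: 0.0851
```

{"api": "jog_arm", "payload": {"moves": [[0, 0, -0.03, 0, 1], [0, 0, -0.03, 0, 1], [0, 0, -0.03, 0, 1], [0, 0, -0.03, 0, 1], [0, 0, 0, 0, 1]]}}

```text
clock: 25.4
eef_pos: [0.5271, -0.4173, 0.2081]
orientation: [-0.687, 0.727, -0.003, -0.0]
force: [-0.6, -0.2, -0.2]
width: 0.0854
```

```bash
python3 r.py; python3 - <<'E'
from h import *
t=ctrl.grab_frame("top")[:,:,::-1];s=ctrl.grab_frame("wrist")[:,:,::-1]
cv2.imwrite("pics/t3.png",t);cv2.imwrite("pics/w3.png",s)
s=(255*(s/255.)**.6).astype(np.uint8)
cv2.imwrite("pics/v3.png",np.vstack([cv2.resize(t[100:300,200:420],(400,364)),]) if 0 else np.hstack([cv2.resize(t[90:300,200:410],(400,400),interpolation=cv2.INTER_CUBIC),cv2.resize(s[60:300,200:440],(400,400),interpolation=cv2.INTER_CUBIC)]))
E
```

```text
t 25.8 p [ 0.527  -0.4152  0.2022] yaz 176.81 w 0.0855
F [ 0.12 -0.09 -0.23] T [-0.001  0.011 -0.004] [ 0.016  0.024  0.019 -0.034 -0.024 -0.021  0.003 -0.01 ] Ftool [ 0.08 -0.13  0.23] j7 -1.975
```

View pics/v3.png

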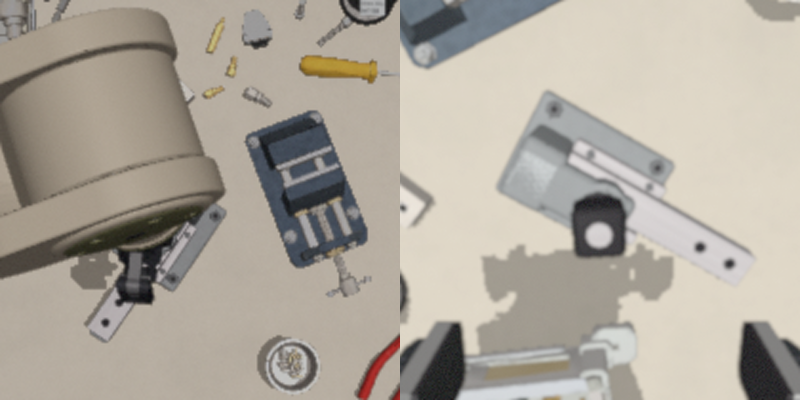

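```bash
python3 - <<'E'
from h import *
c=ctrl.get_calibration("wrist");u=np.array([.8368,-.5476])
f=lambda x,y,z:px2w("wrist",[(200+(x-400)*.6,60+y*.6)],z,c)[0]
k=f(599,236,.115);e=(f(755,250,.032)+f(738,286,.032))/2
print("knob",k.round(4),"free end->knob axis",((k-e)[:2]@u).round(4),"(120 = home)")
ctrl.job_done()
E
```

```text
knob [ 0.5282 -0.4149  0.115 ] free end->knob axis 0.1178 (120 = home)
the job is handed in; nothing more can be done
```

The bar is home against the end stop and clamped about a quarter turn past first touch. The gripper is open and lifted clear, and the job is handed in at about 26 s of the 72 s allowed. No verdict was reported.

- **Bar:** I pushed it home with the closed fingers until it stopped moving while the push force rose from about 14 to 31 N. The free end then measured 119–121 mm from the knob axis, where 120 mm is home. A rougher last reading off the final picture gave 118 mm, still within 3 mm of home.
- **Knob:** I turned it clockwise in one grip. The torque stayed at about 0.17 N m, then stepped up by about 0.11 N m; I placed the touch at about 155° of gripper turn, give or take a few degrees. I turned 94° beyond that. With the bush wind-up taken off, that is about 89° of collar turn.
- **Release:** I unwound most of the bush before opening. The knob then sat aligned with the gripper, so it had not slipped.
- **Not checked:** The clamping force is inferred from torque and angle only. The bystanders were not measured again, because the arm hid part of the last overhead picture. No unexpected contact force showed up at any point.

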